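Snug the wrench on the regulator's union nut and tighten it to its mark

TASK

Slide the adjustable wrench onto the brass union nut under the red gas regulator, close its jaw snugly on the nut by rolling the worm (never by forcing the jaw), and only then swing the handle clockwise, seen from above, until the white line on the nut meets the white line on the copper riser above it. Leave the wrench on the nut, flat on the bench with its jaw still snug, do not knock the regulator, and leave the other things on the bench where they are.

Things in the scene. Friction and masses are not known exactly. Their poses are not given: they have to be found in the camera images.
- riser: Fixed copper riser stub, 27 mm across, standing out of the bench and carrying a red gas regulator. Origin on the bench on the stub's vertical axis; z up; x points towards the white line on the stub. The regulator must not be knocked.
- case_rim (a point): Under the regulator's case: on the axis, 60 mm above the bench. The case is 79 mm across from 66 to 84 mm high (neck below it 50 mm across, down to 52 mm high); bonnet and T-screw go up to 165 mm; gauge and brass outlet stick out 70 to 87 mm from the axis, 60 and 129 degrees round from the riser's x. A tool upright over the worm would hit the case: lean it back 30 to 45 degrees.
- riser_mark (a point): Point in the direction of the riser's white line (its x axis), 17 mm from the axis and 22 mm above the bench. The line is painted up the stub just above the nut.
- nut: Brass hexagon union nut round the riser, 30 mm across flats, 2 to 22 mm above the bench. Turns about the riser's vertical axis with 0.35 N m of friction, no stop, and stays where left. Origin on the bench on the axis; x points out through the flat with the white line; a corner at 30 degrees from x and every 60 degrees on.
- nut_mark (a point): Point in the direction of the nut's white line (its x axis), 17 mm from the axis, 22 mm above the bench. Starts 29 to 52 degrees anticlockwise (from above) of riser_mark; when the lines meet it is at riser_mark.
- wrench: Loose chromed adjustable wrench, 245 mm long, about 0.5 kg, flat on the bench, mouth facing the nut and 45 to 55 mm short of it. Origin on its underside in the mouth, 15 mm from the fixed jaw's face (y = -15 mm): over the nut's axis when home. x out of the mouth, y to the movable jaw, z up. It fits when its x is the nut's x plus 30 degrees, within 5 degrees true at the start.
- mouth_floor (a point): Floor of the wrench's mouth between the jaws, 19 mm behind the wrench's origin, 9 mm up. Jaws and floor are 18 mm thick; the jaws reach 35 mm forward from here. When the wrench is home a nut corner stands 1.7 mm before this point. Axes as the wrench's.
- handle (a point): Grip point on the handle: 147 mm behind the wrench's origin, 40 mm to +y, 8 mm up. The handle is 26 mm wide, from 2 to 14 mm above the bench, and runs along 157.5 degrees from the wrench's x (so away from the head), straight for 40 mm either way. Axes as the wrench's.
- jaw: Movable jaw of the wrench, 18 mm thick, held by the worm. Origin in the plane of its gripping face, at the underside. It must not be pushed or pinched itself to close it (20 N on it is forcing).
- jaw_opening (a joint): Opening between the two jaw faces in m; starts at 0.034 to 0.0365, snug on the nut at 0.030. It changes 8 mm for each turn of the worm and stays where left.
- worm_mid (a point): Centre of the worm: a knurled dark steel roller, 17 mm diameter, 18 mm long, its axis along the wrench's y, 42 mm behind the wrench's origin, 9 mm above the bench. Drag on its surface of about 4 N turns it: press with 6 to 15 N and stroke several times. Once the jaw is snug a finger merely slips on it.
- worm_top (a point): Top of the worm, 17.5 mm above the bench, 3.5 mm proud of the flat body around it (14 mm high). Stroked here towards the nut (wrench's +x) the worm closes the jaw, towards the handle it opens it. The mouth's floor wall, 18 mm high, begins 15 mm in front of this point. Axes as the wrench's.
- brick: Bystander: loose soldering brick, 200 x 100 x 55 mm. Origin under its centre.
- blossom: Bystander: silver filigree blossom, 40 mm across, lying on the brick. Origin under its centre.
- bottle: Bystander: amber bottle with a white cap, 60 mm across, 170 mm high. Origin under its centre.
- pot: Bystander: steel pickle pot, 110 mm across, 85 mm high. Origin under its centre.
- tweezers: Bystander: steel tweezers, 150 mm long, lying flat. Origin under the middle.
- dish: Bystander: copper dish of washers, 52 mm across, 8 mm high. Origin under its centre.
- marker: Bystander: yellow and black marker pen, 131 mm long. Origin under the middle.
- torch: Bystander: blue hand torch on its foot, 150 mm high. Origin under its foot.

How it is judged (in metres and radians):
On the way, in this order (a step that is already met when the one before it is completed fails the run):
1. the wrench is home on the nut: mouth centre within 6 mm of the nut's axis, lying flat (horizontal distance between wrench and nut below 0.006 m and angle between wrench's own z axis and vertical below 0.08 rad), for 0.2 s.
2. the jaw is snug on the nut (opening under 31.5 mm) and the nut not yet turned (its line moved less than 5 mm) (all of step 1 and value of joint jaw_opening below 0.0315 m and distance of nut_mark from where it was at the start of the episode below 0.005 m), for 0.2 s.
At the end, for the whole second after the job is handed in: The nut's line is within 2.2 mm (7 degrees) of the riser's line, the wrench lies still and flat on the bench with its mouth centre within 6 mm of the nut's axis, and its jaw is still snug (opening under 31.8 mm) (all of step 1 and value of joint jaw_opening below 0.0318 m and height (world z) of wrench below 0.006 m and horizontal distance between nut_mark and riser_mark below 0.0022 m and linear speed of wrench below 0.01 m/s); the robot touches nothing.
It fails at once if the nut is turned (line moved over 6 mm) while the jaw is loose (opening over 32.5 mm) (distance of nut_mark from where it was at the start of the episode above 0.006 m and value of joint jaw_opening above 0.0325 m).
It fails at once if the movable jaw is forced: a finger pushes it with over 20 N (contact force between any of the fingers, the arm and jaw above 20 N).
It fails at once if the regulator is knocked: over 15 N from the robot (contact force between any of the fingers, the arm and riser above 15 N).
It fails at once if a bystander is moved by over 25 mm (distance of any of brick, blossom, bottle, pot, tweezers, dish, marker, torch from where it was at the start of the episode above 0.025 m).
It also fails if it takes over 67 s, if anything falls off the work surface, if the arm or the gripper's body presses on something with over 40 N, if the wrist force passes 120 N, or if a joint passes its speed limit or range.

ROBOT

A 6-joint arm with a two-finger parallel gripper is mounted at the origin on the work surface. World frame = base frame: x ahead of the robot, y to its left, z up, the work surface at z = 0. Lengths are in m, angles in degrees, forces in N, time in s.
With the tool pointing down it reaches from about 0.35 to 0.925 m from the base axis. Payload 6.4 kg.
Tool frame: the origin (TCP) lies on the centre line of the jaws, within the pads' length; the fingertips stand 19 mm ahead of it and the grasp point (between the pads) is the TCP (manip.finger_overhang is the distance from the TCP to the fingertips, in m); z points along the fingers, y is the line along which they close (so a half turn about z gives the same grasp; the last joint's range is limited). The gripper opens to 85 mm and grips with 20 to 120 N. Pads are 22 mm wide; open, the fingers measure 114 mm over their backs; the gripper's body (76 mm by 85 mm) begins 54 mm behind the grasp point. The pads swing forward as they close: fully open they stand 13 mm farther back than shut.
Start: joints at [56.144, 14.043, 89.255, -0, 76.702, -9.975], TCP at [0.263, 0.594, 0.219] pointing down, gripper open.
Joint ranges: [-179.41, 179.41], [-58.25, 129.5], [7.25, 145.43], [-54.29, 234.29], [11.92, 165.04], [-157.13, 157.13]. Speed limits (degrees/s): [147.25, 147.25, 180, 180, 180, 180].

INTERFACE

Orientations are given as [roll, pitch, yaw] about the fixed x, y, z axes, in that order (R = Rz(yaw) Ry(pitch) Rx(roll)).
In Python, from bench import manip gives the robot as it stands.
- The arm moves only by the shell command python3 -m handwheel 'ROWS' [FORCE]. ROWS is JSON, a list that holds one entry, the list of rows, each a list of 5 numbers: the opening, from 0 (shut) to 1 (fully open), then the shift along the world's x, y, z each as a share of 0.08 m, from -1 to 1, then the turn about the world's z as a share of 120 degrees, from -1 to 1. A call has 1 to 10 rows; each row is the pose to reach, as a shift and turn from the pose commanded when the call began; what a row does not reach only later rows make up. A row lasts 1/12 s, in which the tool goes at most 41.7 mm and 7.16 degrees, less where a joint would pass 70% of its speed; a pose out of reach is approached as far as the arm can. A call with a number of a shift or a turn outside -1 to 1 is refused whole. A call with a gripper value outside its range is refused whole. The fingers move at their own pace and stop on an object; FORCE is the grip in N (left out, the last holds). Time passes only in rows, so rows that repeat a pose let the fingers close. It gives the time, the measured TCP pose, the force, the opening and the grip force at its end, in the units of the state.
- manip.state(): the state, without advancing time (a new reading comes with each control period).
- manip.read_camera(name): name is "scene" or "top"; returns the picture (400x640x3 uint8, red, green, blue); there is no depth.
- manip.camera_info(name): a dict with "fovy" (degrees; the focal length in pixels is half the picture's height over the tangent of half this angle, whatever the lens; pixels are square), "cx", "cy" (the principal point, pixels), "camera_from_world" (4x4, takes a point from world to camera coordinates). Camera axes: x right, y down, z forward; pixel columns grow to the right and rows downward; lengths in m; the calibration is good to about 2 mm. A picture is of the moment at which its call begins. camera_info takes no time and is no camera call.
- manip.finish_job(): hands the job in; it is judged then, once.
Trained networks look in the newest picture that a camera, given by its name, has taken for a name from the list of things; names that differ only in an ending like _2 or _b are one class to them, and where a whole thing is asked for, a point or a joint stands for the part that bears it (a point fixed in the world has none). Each returns a list of dicts, best first, with "conf" (0 to 1); they miss things now and then, are a little off and sometimes report something else, mostly with a low value. They report only what shows in the picture. A call takes as long as a camera call.
- manip.find_in(camera, label): "centre" ([x, y, z] in m, in world coordinates, good to about 4 mm: the middle of the surface that is visible of it).
- manip.mark_of(camera, label): "centre" ([x, y, z] in m, in world coordinates, good to about 4 mm: a listed point, or the origin of a listed thing).
The state is a dict: "clock": time; "joint_positions": joint angles; "qvel": joint speeds; "tau": joint torques, N m; "position": TCP position; "tcp_rot": TCP orientation; "ft_force": force on the tool from outside, world axes, zero at the start; "moment": the same for the moment, N m; "width": finger opening in m; "grip_force": force on a finger pad.
Only numpy, scipy, OpenCV 4.12 (cv2) and the standard library are available. Lean on these libraries where they do the work, as an engineer would, in place of code of your own. Each camera call takes 0.05 s, during which the arm holds its last target. There are 200 camera calls.

## Working session

There is one attempt and no reset: what is moved stays moved. The work goes in short steps, Python scripts to look and compute and a shell command to move; the robot and the scene stay as the last step left them, time stands still between calls to the robot, and variables do not carry over. Pictures are saved under pics/ and viewed, at most 10 in all, crops included, and the job is handed in when it is done.

```bash
mkdir -p pics; ls
cat > h.py <<'E'
from bench import manip
import numpy as np, cv2
def snap(c,fn,crop=None,s=1):
    im=manip.read_camera(c)[:,:,::-1]
    if crop: x0,y0,x1,y1=crop; im=im[y0:y1,x0:x1]
    im=cv2.resize(im,None,fx=s,fy=s,interpolation=cv2.INTER_CUBIC); cv2.imwrite(fn,im)
def px(c,p):
    i=manip.camera_info(c); q=np.array(i['camera_from_world'])@np.r_[p,1]; f=200/np.tan(np.radians(i['fovy'])/2)
    return np.round([i['cx']+f*q[0]/q[2], i['cy']+f*q[1]/q[2]],1)
def ray(c,u,v,z):
    i=manip.camera_info(c); T=np.linalg.inv(np.array(i['camera_from_world'])); f=200/np.tan(np.radians(i['fovy'])/2)
    d=T[:3,:3]@np.array([(u-i['cx'])/f,(v-i['cy'])/f,1]); o=T[:3,3]
    return o+d*(z-o[2])/d[2]
def marks(c,names):
    for n in names:
        print(c,n,[(np.round(d['centre'],4).tolist(),round(d['conf'],2)) for d in manip.mark_of(c,n)[:2]])
E
python3 - <<'E'
from h import *
for c in('scene','top'):
    snap(c,f'pics/{c}0.png')
    marks(c,['riser','riser_mark','nut','nut_mark','wrench','mouth_floor','handle','jaw','worm_top'])
marks('top',['brick','bottle','pot','tweezers','dish','marker','torch'])
print(manip.state()); print(manip.finger_overhang)
for c in('scene','top'):print(manip.camera_info(c))
E
```

```text
pics
scene riser [([0.6612, 0.0951, 0.0002], 0.61), ([0.601, 0.0594, 0.0125], 0.55)]
scene riser_mark [([0.6789, 0.0829, 0.0165], 0.58)]
scene nut [([0.4703, 0.0215, 0.0111], 0.65), ([0.6615, 0.0913, 0.0008], 0.51)]
scene nut_mark [([0.6755, 0.0974, 0.0205], 0.48)]
scene wrench [([0.6166, 0.0699, 0.0044], 0.69)]
scene mouth_floor [([0.6028, 0.0569, 0.01], 0.6)]
scene handle [([0.4714, 0.0226, 0.0125], 0.88), ([0.6585, 0.0987, 0.0568], 0.58)]
scene jaw [([0.5997, 0.0568, 0.0117], 0.73), ([0.6614, 0.0913, -0.0006], 0.7)]
scene worm_top [([0.5822, 0.0408, 0.0179], 0.73), ([0.5804, 0.0462, 0.0111], 0.5)]
top riser [([0.6637, 0.0927, -0.0001], 0.69), ([0.7082, -0.0383, -0.0004], 0.68)]
top riser_mark []
top nut []
top nut_mark []
top wrench [([0.6159, 0.0676, -0.0024], 0.64), ([0.6069, 0.0858, -0.0019], 0.6)]
top mouth_floor [([0.5971, 0.0567, 0.0091], 0.59)]
top handle [([0.469, 0.0247, 0.0092], 0.66), ([0.5747, 0.0446, 0.0096], 0.23)]
top jaw [([0.607, 0.0831, -0.0005], 0.39)]
top worm_top [([0.5801, 0.0419, 0.0194], 0.57)]
top brick [([0.7179, -0.2926, 0.0029], 0.76)]
top bottle [([0.7
[... 1057 characters left out ...]
om_world': array([[ 0.4744762 ,  0.88010805,  0.01679743, -0.31652567],
       [ 0.69370461, -0.36210088, -0.62262096, -0.39653774],
       [-0.54189136,  0.30707129, -0.78234326,  1.46445686],
       [ 0.        ,  0.        ,  0.        ,  1.        ]])}
{'fovy': 43.284147121091344, 'cx': 327.70557041924604, 'cy': 198.26220334845985, 'camera_from_world': array([[ 6.81684898e-04, -9.99920023e-01, -1.26286732e-02,
         1.60856259e-02],
       [-9.95248318e-01,  5.51224049e-04, -9.73677670e-02,
         6.35038928e-01],
       [ 9.73669411e-02,  1.26350399e-02, -9.95168345e-01,
         1.41902064e+00],
       [ 0.00000000e+00,  0.00000000e+00,  0.00000000e+00,
         1.00000000e+00]])}
```

View pics/scene0.png

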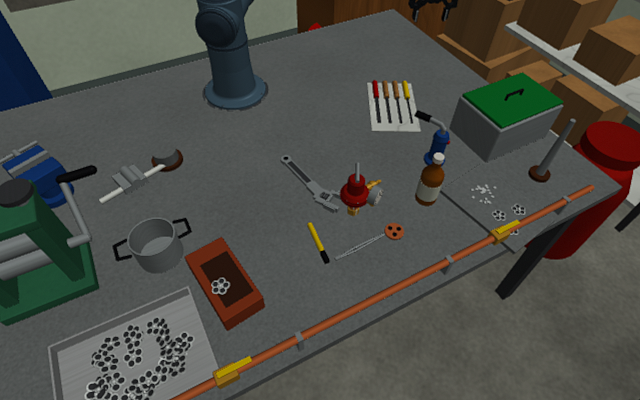

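View pics/top0.png

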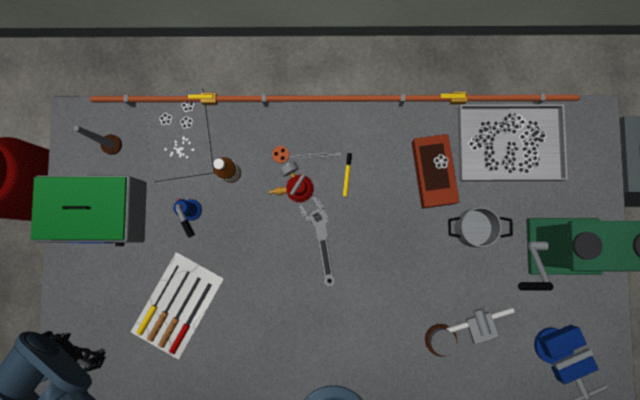

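```bash
cat >> h.py <<'E'
W={'wrench':(0,0,0),'mouth_floor':(-.019,0,.009),'handle':(-.147,.04,.008),'worm_top':(-.042,0,.0175)}
def fit(nrep=3,cams=('scene','top'),guess=None):
    from scipy.optimize import least_squares
    obs=[]
    for _ in range(nrep):
        for c in cams:
            manip.read_camera(c)
            for n in W:
                for d in manip.mark_of(c,n)[:1]:
                    obs.append((n,d['centre'][:2],d['conf']))
    def r(p):
        cs,s=np.cos(p[2]),np.sin(p[2]); o=[]
        for n,q,w in obs:
            a=W[n]; o+=[(p[0]+cs*a[0]-s*a[1]-q[0])*1e3,(p[1]+s*a[0]+cs*a[1]-q[1])*1e3]
        return np.array(o)
    s=least_squares(r,guess or [.616,.069,.52],loss='soft_l1',f_scale=3)
    print('wrench',np.round(s.x[:2],4),'yaw',round(np.degrees(s.x[2]),1),'n',len(obs),'res',np.round(np.median(abs(s.fun)),1)); return s.x
def axis(n=3):
    L=[]
    for _ in range(n):
        for c in('scene','top'):
            manip.read_camera(c)
            for nm in('riser','case_rim','nut'):
                for d in manip.mark_of(c,nm)[:1]: L.append(d['centre'][:2])
    L=np.array(L); m=np.median(L,0); L=L[np.hypot(*(L-m).T)<.01]; print('axis',np.round(L.mean(0),4),len(L)); return L.mean(0)
def overlay(c,fn,p,ax,crop,s,extra=()):
    im=manip.read_camera(c)[:,:,::-1]; x0,y0,x1,y1=crop
    im=cv2.resize(im[y0:y1,x0:x1],None,fx=s,fy=s,interpolation=cv2.INTER_CUBIC)
    cs,sn=np.cos(p[2]),np.sin(p[2])
    pts=[(p[0]+cs*a[0]-sn*a[1],p[1]+sn*a[0]+cs*a[1],a[2]) for a in list(W.values())+[(.016,-.015,.018)]]
    for i,q in enumerate(pts+[(*ax,.022)]+list(extra)):
        u=(px(c,q)-[x0,y0]+.5)*s; cv2.drawMarker(im,tuple(int(v) for v in u),[(0,255,0),(0,0,255),(255,255,0),(255,0,255)][i%4],0,10,1)
    cv2.imwrite(fn,im)
E
python3 - <<'E'
from h import *
p=fit(); a=axis()
for n in('riser_mark','nut_mark'):
    L=[]
    for _ in range(4):
        manip.read_camera('scene')
        for d in manip.mark_of('scene',n)[:1]: L.append(d['centre'])
    print(n,np.round(L,4).tolist())
overlay('top','pics/o1.png',p,a,(260,140,360,300),3.75)
overlay('scene','pics/o2.png',p,a,(270,140,400,230),6)
A=cv2.imread('pics/o1.png');print(A.shape, manip.state()['clock'])
c,s=np.cos(p[2]),np.sin(p[2]);R=np.array([[c,-s],[s,c]])
print('nut in wrench frame',R.T@(a-p[:2]),'handle',p[:2]+R@[-.147,.04],'worm',p[:2]+R@[-.042,0])
E
```

```text
wrench [0.6161 0.0672] yaw 32.5 n 23 res 1.3
axis [0.6603 0.0933] 16
riser_mark [[0.6767, 0.0864, 0.0172], [0.6575, 0.0965, 0.0561], [0.6773, 0.0842, 0.0169], [0.6757, 0.0848, 0.017]]
nut_mark [[0.6764, 0.095, 0.0228], [0.6753, 0.0939, 0.0248], [0.6763, 0.0942, 0.0231], [0.659, 0.0981, 0.0603]]
(600, 375, 3) 4.95
nut in wrench frame [ 0.05135067 -0.00173801] handle [0.4705777  0.02204791] worm [0.58063864 0.04466626]
```

View pics/o2.png

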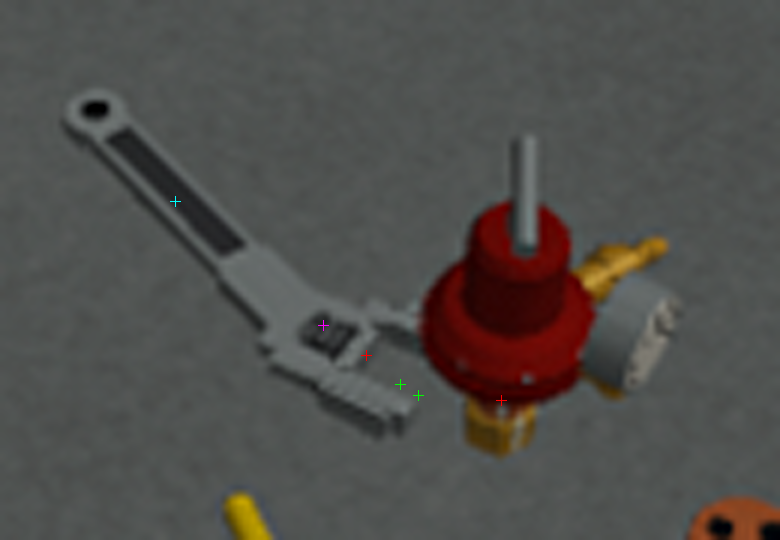

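View pics/o1.png

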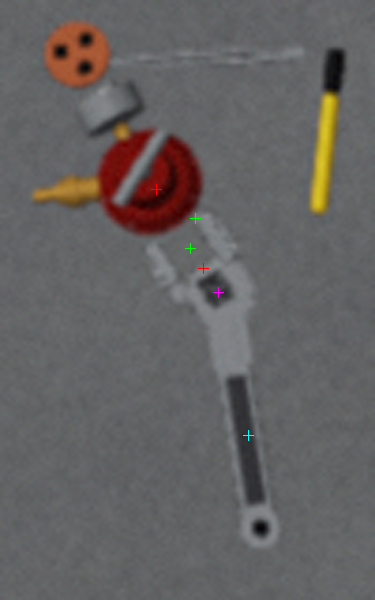

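The scene picture shows the wrench pointing at the nut (handle about (175,200), worm about (330,335), nut about (500,425)). The top view shows the same: handle (247,436), worm (214,289), regulator (150,182). The swing towards +y is clear. I go over the handle first.

```bash
M="python3 -m handwheel"
for i in 1; do
$M '[[[1,0.36,-1,0,0.1],[1,0.36,-1,0,0.1],[1,0.36,-1,0,0.1]]]' 30 | tail -c 300
$M '[[[1,0.36,-1,0,0.1],[1,0.36,-1,0,0.1],[1,0.36,-1,0,0.1]]]' >/dev/null
$M '[[[1,0.36,-1,0,0.09],[1,0.36,-1,0,0.09],[1,0.36,-1,0,0.09]]]' >/dev/null
$M '[[[1,0.37,-1,-0.2,0],[1,0.37,-1,-0.2,0],[1,0.37,-1,-0.2,0]]]' >/dev/null
$M '[[[1,0.37,-1,-0.2,0],[1,0.37,-1,-0.2,0],[1,0.37,-1,-0.2,0]]]' >/dev/null
$M '[[[1,0.37,-1,-0.3,0],[1,0.37,-1,-0.3,0],[1,0.37,-1,-0.3,0]]]' >/dev/null
$M '[[[1,0.37,-1,-0.3,0],[1,0.37,-1,-0.3,0],[1,0.37,-1,-0.3,0],[1,0.37,-1,-0.3,0]]]'
done
python3 - <<'E'
from h import *
s=manip.state();print(s['clock'],s['position'],s['tcp_rot'],s['joint_positions'])
E
```

```text
clock: 5.2
position: [0.2928, 0.5098, 0.2179]
tcp_rot: [-179.8, -0.0, 168.1]
ft_force: [-0.6, -0.9, -0.2]
width: 0.0855
grip_force: 0.0
clock: 6.78
position: [0.4684, 0.0337, 0.1389]
tcp_rot: [179.9, -0.0, -169.3]
ft_force: [-0.4, -0.1, -0.4]
width: 0.0854
grip_force: 0.0
6.7833 [0.46840932 0.03366841 0.13890697] [ 1.79946128e+02 -4.98130634e-02 -1.69294432e+02] [-9.78097472e+00 -5.43221603e+00  1.18792327e+02  3.59628657e-02
  6.67054101e+01 -1.10500760e+02]
```

```bash
M="python3 -m handwheel"
$M '[[[1,0.04,-0.13,-1,0],[1,0.04,-0.13,-1,0],[1,0.04,-0.13,-1,0]]]' >/dev/null
$M '[[[1,0,0,-0.3,0],[1,0,0,-0.45,0],[1,0,0,-0.45,0]]]'
python3 - <<'E'
from h import *
p=fit(2,guess=[.617,.068,.57]); a=axis(2)
overlay('scene','pics/g1.png',p,a,(250,110,400,230),5)
E
```

```text
clock: 7.28
position: [0.4699, 0.0258, 0.0226]
tcp_rot: [179.9, -0.2, -169.0]
ft_force: [0.1, 0.1, -0.8]
width: 0.0853
grip_force: 0.0
wrench [0.6155 0.0674] yaw 32.7 n 14 res 1.4
axis [0.6606 0.0947] 8
```

View pics/g1.png

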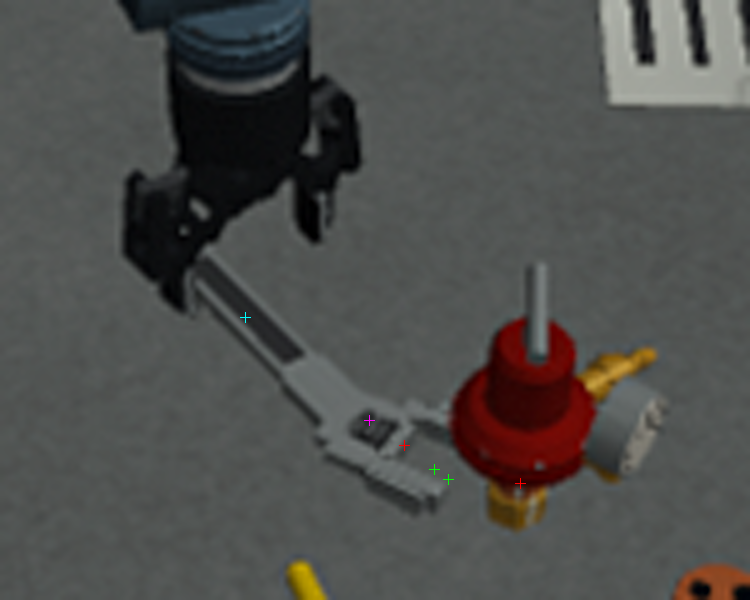

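Run:
```python
from h import *
q=lambda c,p,o,s:np.round((px(c,p)-o+.5)*s)
for z in(.008,.0226,.04):print(z,q('scene',(.470,.026,z),[250,110],5), 'fingers',[q('scene',(.470+d*np.cos(np.radians(101)),.026+d*np.sin(np.radians(101)),z),[250,110],5) for d in(-.05,.05)])
im=manip.read_camera('top')[:,:,::-1][170:300,260:360];cv2.imwrite('pics/g2.png',cv2.resize(im,None,fx=4.5,fy=4.5,interpolation=cv2.INTER_CUBIC))
```

```text
0.008 [252. 314.] fingers [array([183., 354.]), array([318., 276.])]
0.0226 [252. 298.] fingers [array([182., 337.]), array([318., 259.])]
0.04 [251. 277.] fingers [array([181., 317.]), array([318., 238.])]
```

View pics/g2.png

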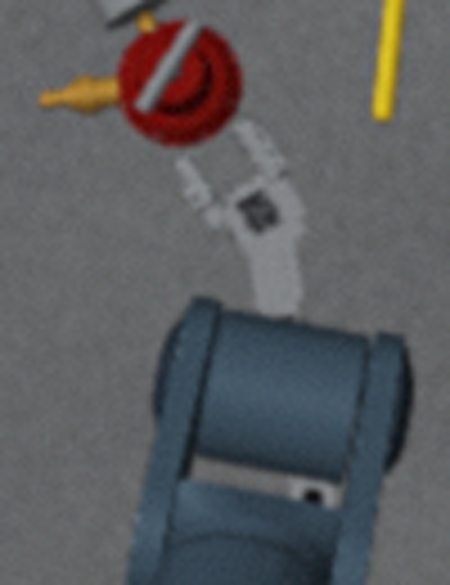

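```bash
M="python3 -m handwheel"
$M '[[[0,0,0,0,0],[0,0,0,0,0],[0,0,0,0,0],[0,0,0,0,0],[0,0,0,0,0],[0,0,0,0,0],[0,0,0,0,0],[0,0,0,0,0]]]' 40
python3 - <<'E'
from h import *
snap('scene','pics/g3.png',(250,110,400,230),5)
E
```

```text
clock: 9.85
position: [0.4711, 0.0239, 0.0233]
tcp_rot: [-180.0, -0.0, -169.1]
ft_force: [0.0, -0.8, -0.3]
width: 0.0
grip_force: 0.0
```

View pics/g3.png

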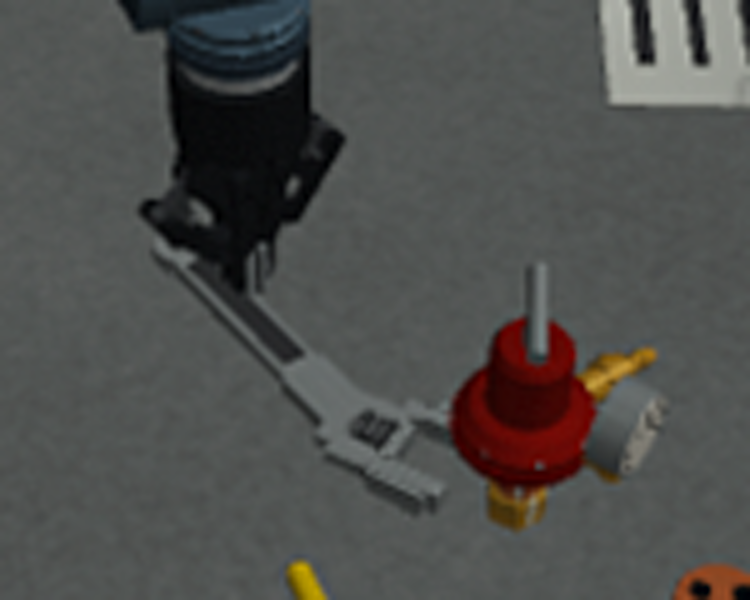

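```bash
M="python3 -m handwheel"
for i in 1; do
$M '[[[0,0,0,-0.03,0],[0,0,0,-0.03,0]]]' | egrep 'pos|ft_'
$M '[[[0,0,0,-0.03,0],[0,0,0,-0.03,0]]]' | egrep 'pos|ft_'
$M '[[[0,0,0,-0.03,0],[0,0,0,-0.03,0]]]' | egrep 'pos|ft_'
done
```

```text
position: [0.4709, 0.024, 0.0205]
ft_force: [0.3, 0.0, -1.1]
position: [0.4708, 0.024, 0.018]
ft_force: [0.3, 0.2, 0.3]
position: [0.4708, 0.024, 0.0157]
ft_force: [-0.1, 0.9, -0.1]
```

```bash
M="python3 -m handwheel"
for i in 1; do
$M '[[[0,0,0,-0.03,0],[0,0,0,-0.03,0]]]' | egrep 'pos|ft_'
$M '[[[0,0,0,-0.03,0],[0,0,0,-0.03,0]]]' | egrep 'pos|ft_'
done
python3 -c "
from h import *
print(manip.finger_overhang,[x for x in dir(manip) if x[0]!='_'])
snap('scene','pics/g4.png',(250,110,400,230),5)"
```

```text
position: [0.4709, 0.024, 0.0133]
ft_force: [-0.8, 0.2, 0.5]
position: [0.4709, 0.024, 0.0109]
ft_force: [0.7, 0.0, -0.2]
0.019 ['Unreachable', 'camera_info', 'find_in', 'finger_overhang', 'finish_job', 'mark_of', 'read_camera', 'state']
```

View pics/g4.png

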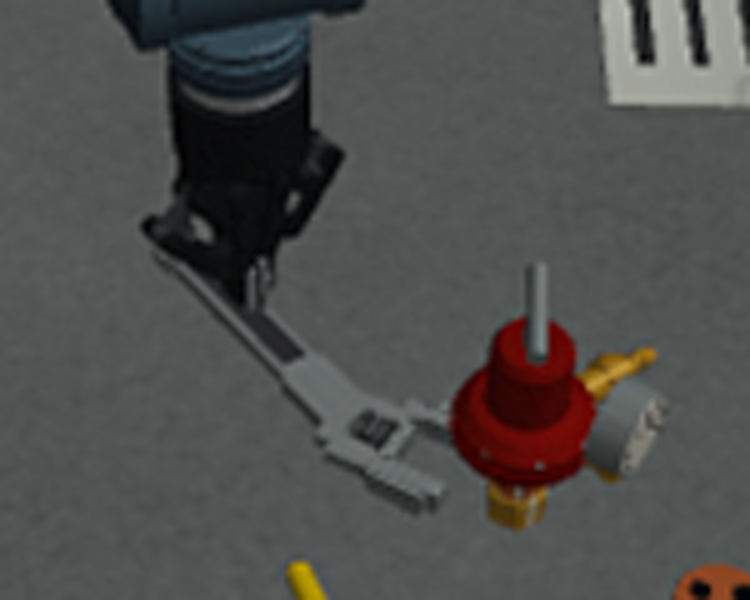

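```bash
M="python3 -m handwheel"
for i in 1; do
$M '[[[0,0,0,-0.025,0],[0,0,0,-0.025,0]]]' | egrep 'pos|ft_'
$M '[[[0,0,0,-0.025,0],[0,0,0,-0.025,0]]]' | egrep 'pos|ft_'
$M '[[[0,0,0,-0.025,0],[0,0,0,-0.025,0]]]' | egrep 'pos|ft_'
$M '[[[0,0,0,0,0],[0,0,0,0,0]]]' | egrep 'pos|ft_'
done
```

```text
position: [0.471, 0.024, 0.009]
ft_force: [0.0, 0.3, 0.0]
position: [0.4709, 0.024, 0.007]
ft_force: [-0.1, 0.0, -0.5]
position: [0.4709, 0.024, 0.005]
ft_force: [0.3, 0.0, 0.4]
position: [0.4711, 0.024, 0.0053]
ft_force: [0.1, -0.6, 0.7]
```

```bash
M="python3 -m handwheel"
for i in 1; do
$M '[[[0,0,0,-0.025,0],[0,0,0,-0.025,0]]]' | egrep 'pos|ft_'
$M '[[[0,0,0,-0.025,0],[0,0,0,-0.025,0]]]' | egrep 'pos|ft_'
$M '[[[0,0,0,-0.025,0],[0,0,0,-0.025,0]]]' | egrep 'pos|ft_|clock'
done
python3 -c "
from h import *
for c in('scene','top'):
  manip.read_camera(c);print([(np.round(d['centre'],4),d['conf']) for n in('handle','wrench') for d in manip.mark_of(c,n)[:1]])
s=manip.state();print(s['joint_positions'],s['tau'],s['clock'])"
```

```text
position: [0.471, 0.024, 0.003]
ft_force: [0.5, -0.3, 0.1]
position: [0.4714, 0.0239, 0.002]
ft_force: [-4.1, 1.4, 8.7]
clock: 11.95
position: [0.4714, 0.0239, 0.0019]
ft_force: [-13.6, 0.5, 30.2]
[(array([0.4691, 0.0226, 0.013 ]), 0.94), (array([0.6158, 0.0685, 0.0069]), 0.83)]
[(array([ 0.6177,  0.0712, -0.0009]), 0.86)]
[-1.08785165e+01  9.49103463e+00  1.20961347e+02 -3.90329131e-02
  4.96768704e+01 -1.11815240e+02] [-7.68527649e-01 -2.06643587e+01 -2.08768594e+01  2.63778828e-01
 -3.20183292e+00 -3.06030030e-03] 12.25
```

```bash
M="python3 -m handwheel"
for i in 1; do
$M '[[[1,0,0,0.2,0],[1,0,0,0.2,0],[1,0,0,0.2,0],[1,0,0,0.2,0],[1,0,0,0.2,0],[1,0,0,0.2,0],[1,0,0,0.2,0],[1,0,0,0.2,0]]]' | egrep 'pos|ft_|wid'
$M '[[[1,0,0,-0.2,0],[1,0,0,-0.35,0],[1,0,0,-0.35,0]]]' | egrep 'pos|ft_|wid'
$M '[[[0,0,0,0,0],[0,0,0,0,0],[0,0,0,0,0],[0,0,0,0,0],[0,0,0,0,0],[0,0,0,0,0]]]' 40
done
```

```text
position: [0.4708, 0.024, 0.0149]
ft_force: [0.2, 0.4, 0.9]
width: 0.0855
position: [0.4691, 0.0243, -0.0148]
ft_force: [-1.1, -0.2, -0.1]
width: 0.0857
clock: 13.67
position: [0.4719, 0.0237, -0.0119]
tcp_rot: [-180.0, 0.1, -169.1]
ft_force: [-1.6, -1.4, 4.5]
width: 0.025
grip_force: 39.9
```

Run:
```python
from h import *
im=cv2.imread('pics/top0.png').astype(int)
b,g,r=im[...,0],im[...,1],im[...,2]
m=((r>60)&(r>2.2*g)&(r>2.2*b)).astype(np.uint8)
m[:, :275]=0;m[:,330:]=0;m[:165]=0;m[215:]=0
cs,_=cv2.findContours(m,0,2);c=max(cs,key=cv2.contourArea);(u,v),rad=cv2.minEnclosingCircle(c)
print('case',u,v,rad,cv2.boundingRect(c),'rad mm',rad/368*1000*1.0); 
for z in(.066,.084):print(ray('top',u,v,z))
gray=cv2.cvtColor(im.astype(np.uint8),6)
np.set_printoptions(linewidth=250)
print(gray[190:232,296:332])
```

```text
case 299.28570556640625 188.0 13.435514450073242 (286, 175, 27, 27) rad mm 36.5095501360686
[0.66069185 0.09570915 0.066     ]
[0.65855916 0.09445771 0.084     ]
[[ 57  49  47 ...  97 101  98]
 [ 50  46  46 ...  98 102 102]
 [ 31  36  34 ... 104 103 104]
 ...
 [104 102 105 ... 100 102 103]
 [105 100  99 ... 101 104  99]
 [103 103 101 ... 101 104 100]]
```

Run:
```python
from h import *
import sys
np.set_printoptions(linewidth=250,threshold=sys.maxsize)
g=cv2.imread('pics/top0.png',0).astype(int)
print('cols',np.arange(296,330));
for v in range(196,232): print(v,g[v,296:330])
```

```text
cols [296 297 298 299 300 301 302 303 304 305 306 307 308 309 310 311 312 313 314 315 316 317 318 319 320 321 322 323 324 325 326 327 328 329]
196 [ 42  43  43  37  37  38  38  40  36  34  32  29  25  27  42  70  97 106 104 103  98  97 101 104 101 101 103 102 104  99 101 104 100 103]
197 [ 43  45  42  46  43  41  39  39  35  25  26  19  28  42  72  96 117 121 127 129 112 101  99 102  98  99 100 103 102 102 102  99  98 100]
198 [ 35  41  37  35  35  37  32  32  30  29  23  32  43  66  93 107 121 133 135 134 118 113 104 101  99 104 104 105 103  97 101 101 101 102]
199 [ 39  31  32  35  31  25  32  25  32  33  35  49  70  92 102 101 109 122 131 132 125 113 112 107 100 100 102 104 104 104 103 106 103  99]
200 [ 36  29  27  29  26  29  27  30  37  57  69  80  91 100 101  99  95 111 123 131 130 110 114 117 106 102 101 106 100 104 102 100 102 101]
201 [ 48  41  44  41  37  41  44  47  61  80  91 100 102 103 101 100  95 106 122 129 132 123 117 126 110 100  99  98 100 100  99 102 104 101]
202 [ 75  72  74  67  67  70  78  82  91  98 101 101  99 102  97 101 102 101 105 124 129 130 131 128 122 
[... 3454 characters left out ...]
104 101  99  97  98  99 102  98 100 103 106 104 100 102 103 102 104 104 114 127 131 129 131 129 128 125 129 129 120 105  97  96  99]
228 [102 102  99 103  99  99  98  99  99 101 101  98  99 103 100 104 102 101 103 110 126 129 131 131 129 133 129 128 129 130 106  97  95  98]
229 [104 101 105 100 101  97  99  96  98  98 102 101  98  98 104 101 102 101 100 113 126 131 130 129 128 129 126 127 132 127 114 100 100  99]
230 [105 100  99  98 100  98  99 100  99 103 100 102  97 101 100  98  99  96 102 108 122 131 131 130 130 130 129 129 128 129 114 101  99 101]
231 [102 102 101 100  98  96  99 101 100 101 100  98 100 100 102 100 101 101 100 106 119 135 129 130 132 131 128 128 128 128 117 104  99 101]
```

Run:
```python
from h import *
ax=np.array([.6598,.0949]);t=np.radians(33.4);R=np.array([[np.cos(t),-np.sin(t)],[np.sin(t),np.cos(t)]])
for n,u,v,z in(('mid',309.65,206,.018),('pocket',317,216.8,.015),('fixface',316.8,206,.018),('movface',303.3,207,.018)):
    q=ray('top',u,v,z)[:2]; print(n,q,'rel axis, wrench frame',R.T@(q-ax)*1e3)
```

```text
mid [0.61380169 0.06864205] rel axis, wrench frame [-52.85608349   3.39979254]
pocket [0.58262644 0.04733574] rel axis, wrench frame [-90.61138788   2.77363924]
fixface [0.61379426 0.04790023] rel axis, wrench frame [-64.28026656 -13.91238497]
movface [0.61089899 0.08705366] rel axis, wrench frame [-45.14416362  20.36856765]
```

```bash
M="python3 -m handwheel"
for i in 1; do
$M '[[[0,0.024,-0.036,0,0],[0,0.15,0.046,0,0],[0,0.29,0.14,0,0],[0,0.29,0.14,0,0]]]' | egrep 'pos|ft_|wid'
$M '[[[0,0.08,0.055,0,0],[0,0.16,0.105,0,0],[0,0.16,0.105,0,0]]]' | egrep 'pos|ft_|rot|clock'
done
python3 -c "
from h import *
s=manip.state();print(s['position'],s['ft_force'],s['moment'])
snap('scene','pics/h1.png',(250,110,400,230),5)"
```

```text
position: [0.4949, 0.0352, -0.012]
ft_force: [-4.6, -1.6, 11.6]
width: 0.025
clock: 14.25
position: [0.5076, 0.0429, -0.012]
tcp_rot: [-179.9, -0.0, -169.1]
ft_force: [-4.1, -5.2, 9.2]
[ 0.50760249  0.04292442 -0.01199018] [-4.06281714 -5.17559061  9.22266172] [-0.63939128  0.64428645 -0.32445618]
```

View pics/h1.png

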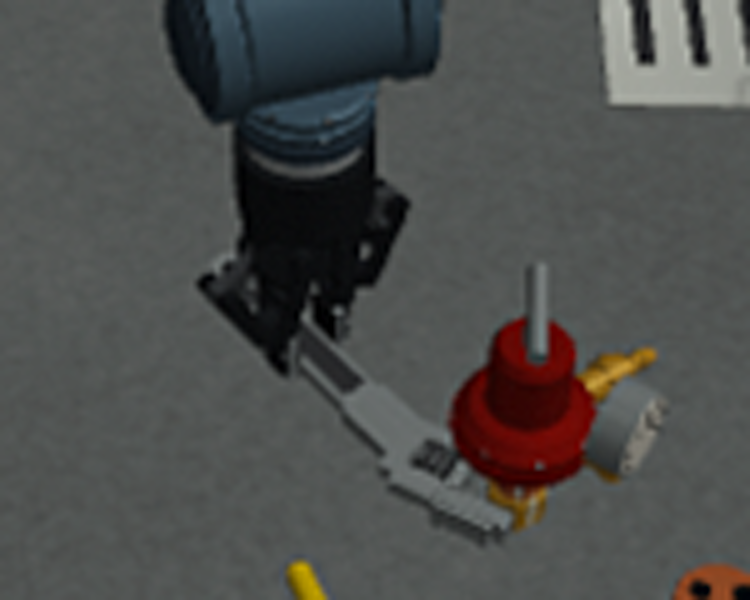

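```bash
M="python3 -m handwheel"
for i in 1; do
$M '[[[0,0.04,0.028,0,0],[0,0.04,0.028,0,0]]]' | egrep 'pos|ft_|rot'
$M '[[[0,0.03,0.02,0,0],[0,0.03,0.02,0,0]]]' | egrep 'pos|ft_|rot'
$M '[[[0,0.02,0.014,0,0],[0,0.02,0.014,0,0]]]' | egrep 'pos|ft_|clock'
done
```

```text
position: [0.5099, 0.0447, -0.012]
tcp_rot: [-179.9, -0.2, -169.1]
ft_force: [-7.1, -6.0, 9.0]
position: [0.512, 0.0461, -0.012]
tcp_rot: [-179.9, -0.2, -169.1]
ft_force: [-7.7, -7.6, 10.7]
clock: 14.8
position: [0.5133, 0.0471, -0.012]
ft_force: [-8.9, -8.1, 11.7]
```

```bash
M="python3 -m handwheel"
for i in 1; do
$M '[[[0,0.02,0.014,0,0],[0,0.02,0.014,0,0],[0,0.02,0.014,0,0]]]' | egrep 'pos|ft_'
$M '[[[0,0.02,0.014,0,0],[0,0.02,0.014,0,0],[0,0.02,0.014,0,0]]]' | egrep 'pos|ft_|rot|clock'
done
python3 -c "
from h import *
for c in('scene','top'):
  manip.read_camera(c)
  marks(c,['wrench','worm_top'])
marks('scene',['nut_mark'])"
```

```text
position: [0.5149, 0.0481, -0.012]
ft_force: [-8.4, -9.2, 12.4]
clock: 15.3
position: [0.5165, 0.0492, -0.012]
tcp_rot: [-179.9, -0.2, -169.1]
ft_force: [-8.9, -8.6, 12.7]
scene wrench [([0.6616, 0.0972, 0.0044], 0.56)]
scene worm_top [([0.6267, 0.0695, 0.0192], 0.66)]
top wrench [([0.6627, 0.0987, 0.0011], 0.65), ([0.7145, -0.2925, 0.0006], 0.52)]
top worm_top [([0.6246, 0.0724, 0.0204], 0.89)]
scene nut_mark [([0.6748, 0.095, 0.0253], 0.4)]
```

```bash
M="python3 -m handwheel"
for i in 1; do
$M '[[[0,0.016,0.011,0,0],[0,0.016,0.011,0,0],[0,0.016,0.011,0,0]]]' | egrep 'pos|ft_'
$M '[[[0,0.016,0.011,0,0],[0,0.016,0.011,0,0],[0,0.016,0.011,0,0]]]' | egrep 'pos|ft_|rot|clock'
done
```

```text
position: [0.5173, 0.0498, -0.012]
ft_force: [-10.9, -10.9, 14.2]
clock: 16.15
position: [0.5173, 0.0499, -0.012]
tcp_rot: [-179.8, -0.5, -169.0]
ft_force: [-16.2, -15.5, 19.3]
```

```bash
M="python3 -m handwheel"
for i in 1; do
$M '[[[0,-0.25,-0.164,0,0],[0,-0.25,-0.164,0,0],[0,-0.25,-0.164,0,0]]]' | egrep 'pos|ft_|clock'
$M '[[[1,0,0,0,0],[1,0,0,0,0],[1,0,0,0,0],[1,0,0,0,0],[1,0,0,0,0]]]' | egrep 'pos|ft_|wid'
$M '[[[1,0,0,0.5,0],[1,0,0,0.95,0],[0,0,0,0.95,0],[0,0,0,0.95,0]]]' | egrep 'pos|ft_|clock'
done
python3 -c "
from h import *
for c in('scene','top'):
  manip.read_camera(c)
  marks(c,['wrench','worm_top'])"
```

```text
clock: 16.4
position: [0.4992, 0.0377, -0.012]
ft_force: [-6.5, -8.2, 10.6]
position: [0.5, 0.0396, -0.0129]
ft_force: [-0.3, 0.6, 0.2]
width: 0.0833
clock: 17.15
position: [0.5023, 0.0393, 0.0657]
ft_force: [-0.4, 1.5, -0.7]
scene wrench [([0.6436, 0.0829, 0.0038], 0.84), ([0.6292, 0.0742, 0.0128], 0.7)]
scene worm_top [([0.6107, 0.0611, 0.0203], 0.89)]
top wrench [([0.646, 0.0859, -0.0025], 0.97)]
top worm_top [([0.6052, 0.0605, 0.0201], 0.79), ([0.5513, -0.4108, -0.0004], 0.32)]
```

```bash
M="python3 -m handwheel"
for i in 1; do
$M '[[[0,0.7,0.1,0,0.19],[0,0.7,0.1,0,0.19],[0,0.7,0.1,0,0.19],[0,0.7,0.1,0,0.19]]]' | egrep 'pos|ft_|clock|wid'
$M '[[[0,0.52,0.1,-0.35,0],[0,0.52,0.1,-0.6,0],[0,0.52,0.1,-0.6,0]]]' | egrep 'pos|ft_|rot'
done
python3 -c "
from h import *
s=manip.state();print(s['position'],s['tcp_rot'],s['joint_positions'],s['ft_force'])
snap('scene','pics/w1.png',(280,120,400,220),6)"
```

```text
clock: 17.78
position: [0.5563, 0.0475, 0.0623]
ft_force: [-0.0, -0.4, -0.2]
width: 0.0003
position: [0.5949, 0.0558, 0.0102]
tcp_rot: [179.7, -0.4, -146.4]
ft_force: [-1.3, -0.2, -0.4]
[0.59486302 0.05579544 0.01019544] [ 179.6999473    -0.36802676 -146.4014075 ] [-5.50485291e+00  2.29704820e+01  1.02452358e+02  8.83774515e-04
  5.50520010e+01 -1.29102991e+02] [-1.34033421 -0.21794305 -0.42594562]
```

View pics/w1.png

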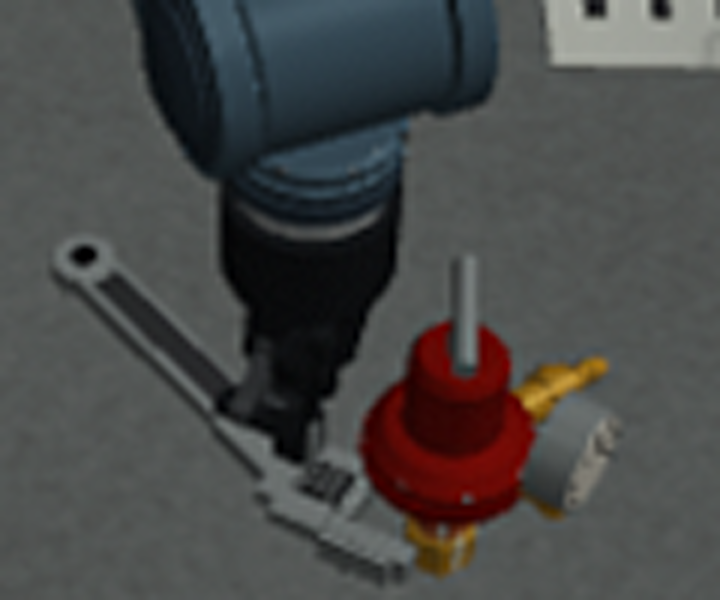

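```bash
M="python3 -m handwheel"
for i in 1; do
$M '[[[0,0.02,0.01,0,0],[0,0.02,0.01,-0.02,0],[0,0.02,0.01,-0.02,0]]]' | egrep 'pos|ft_|clock|wid'
$M '[[[0,0,0,-0.02,0],[0,0,0,-0.02,0]]]' | egrep 'pos|ft_'
$M '[[[0,0,0,-0.015,0],[0,0,0,-0.015,0]]]' | egrep 'pos|ft_'
$M '[[[0,0,0,-0.015,0],[0,0,0,-0.015,0]]]' | egrep 'pos|ft_'
done
```

```text
clock: 18.33
position: [0.5996, 0.0561, 0.0149]
ft_force: [-0.1, -0.3, -0.4]
width: -0.0002
position: [0.5994, 0.0561, 0.0128]
ft_force: [-0.4, -0.1, -0.2]
position: [0.5992, 0.0562, 0.011]
ft_force: [0.5, 0.1, -0.2]
position: [0.5991, 0.0562, 0.0095]
ft_force: [-0.3, 0.3, 0.7]
```

```bash
M="python3 -m handwheel"
for i in 1; do
$M '[[[0,0,0,-0.02,0],[0,0,0,-0.02,0]]]' | egrep 'pos|ft_'
$M '[[[0,0,0,-0.015,0],[0,0,0,-0.015,0]]]' | egrep 'pos|ft_'
$M '[[[0,0,0,-0.015,0],[0,0,0,-0.015,0]]]' | egrep 'pos|ft_'
$M '[[[0,0,0,-0.01,0],[0,0,0,-0.01,0]]]' | egrep 'pos|ft_|clock'
done
```

```text
position: [0.5991, 0.0562, 0.0078]
ft_force: [0.9, 0.7, -0.6]
position: [0.5991, 0.0562, 0.0066]
ft_force: [-0.5, 0.2, -0.3]
position: [0.5992, 0.0562, 0.0054]
ft_force: [0.5, 0.7, 0.0]
clock: 19.5
position: [0.5994, 0.0562, 0.0052]
ft_force: [-1.4, 0.2, 2.7]
```

```bash
M="python3 -m handwheel"
for i in 1; do
$M '[[[0,0,0,-0.01,0],[0,0,0,-0.01,0],[0,0.02,0.014,-0.01,0]]]' | egrep 'pos|ft_|clock'
$M '[[[0,0.02,0.014,0,0],[0,0.04,0.028,0,0]]]' | egrep 'pos|ft_|clock'
$M '[[[0,0.02,0.014,0,0],[0,0.04,0.028,0,0]]]' | egrep 'pos|ft_|clock'
done
python3 -c "
from h import *
for c in('scene','top'):
  manip.read_camera(c)
  marks(c,['wrench'])"
```

```text
clock: 19.75
position: [0.6007, 0.057, 0.0051]
ft_force: [-7.3, -2.9, 11.1]
clock: 19.92
position: [0.6042, 0.0593, 0.0053]
ft_force: [-4.9, -1.3, 9.7]
clock: 20.08
position: [0.6075, 0.0615, 0.0053]
ft_force: [-4.6, -2.4, 8.9]
scene wrench [([0.6443, 0.086, 0.0032], 0.75), ([0.7167, 0.3024, -0.0015], 0.41)]
top wrench []
```

```bash
M="python3 -m handwheel"
for i in 1; do
$M '[[[0,0,0,0.05,0],[0,-0.105,-0.069,0.05,0],[0,-0.105,-0.069,0.05,0],[0,-0.105,-0.069,0,0],[0,-0.105,-0.069,0,0],[0,-0.075,-0.05,0,0],[0,-0.045,-0.03,0,0],[0,-0.02,-0.013,0,0],[0,0,0,0,0]]]' | egrep 'pos|ft_|clock'
$M '[[[0,0,0,0.05,0],[0,-0.105,-0.069,0.05,0],[0,-0.105,-0.069,0.05,0],[0,-0.105,-0.069,0,0],[0,-0.105,-0.069,0,0],[0,-0.075,-0.05,0,0],[0,-0.045,-0.03,0,0],[0,-0.02,-0.013,0,0],[0,0,0,0,0]]]' | egrep 'pos|ft_|clock'
$M '[[[0,0,0,0.05,0],[0,-0.105,-0.069,0.05,0],[0,-0.105,-0.069,0.05,0],[0,-0.105,-0.069,0,0],[0,-0.105,-0.069,0,0],[0,-0.075,-0.05,0,0],[0,-0.045,-0.03,0,0],[0,-0.02,-0.013,0,0],[0,0,0,0,0]]]' | egrep 'pos|ft_|clock'
done
python3 -c "
from h import *
for c in('scene','top'):
  manip.read_camera(c)
  marks(c,['wrench'])
marks('scene',['jaw','nut_mark'])"
```

```text
clock: 21.03
position: [0.6076, 0.0616, 0.0053]
ft_force: [-4.9, -0.5, 11.3]
clock: 21.78
position: [0.6074, 0.0616, 0.0052]
ft_force: [-6.6, -1.4, 12.9]
clock: 22.53
position: [0.6058, 0.0608, 0.0051]
ft_force: [-12.5, -5.9, 18.3]
scene wrench [([0.6435, 0.0845, 0.0035], 0.84)]
top wrench []
scene jaw [([0.4989, 0.0392, 0.0106], 0.46)]
scene nut_mark [([0.6775, 0.0929, 0.0213], 0.47)]
```

```bash
M="python3 -m handwheel"
for i in 1; do
$M '[[[0,0,0,0.05,0],[0,-0.105,-0.069,0.05,0],[0,-0.105,-0.069,0.05,0],[0,-0.105,-0.069,0,0],[0,-0.105,-0.069,0,0],[0,-0.105,-0.069,0,0]]]' | egrep 'pos|ft_|clock'
$M '[[[0,0.02,0.013,0,0],[0,0.02,0.013,0,0]]]' | egrep 'pos|ft_|clock'
$M '[[[0,0.02,0.013,0,0],[0,0.02,0.013,0,0]]]' | egrep 'pos|ft_|clock'
$M '[[[0,0.02,0.013,0,0],[0,0.02,0.013,0,0]]]' | egrep 'pos|ft_|clock'
done
```

```text
clock: 23.33
position: [0.5985, 0.0558, 0.0044]
ft_force: [-5.3, -1.7, 9.2]
clock: 23.5
position: [0.5998, 0.0567, 0.0048]
ft_force: [-8.3, -4.0, 14.0]
clock: 23.67
position: [0.601, 0.0575, 0.005]
ft_force: [-10.6, -4.0, 16.6]
clock: 23.83
position: [0.6026, 0.0585, 0.0052]
ft_force: [-11.1, -4.9, 17.4]
```

```bash
M="python3 -m handwheel"
for i in 1; do
$M '[[[0,-0.03,-0.02,0.4,0],[0.5,-0.3,-0.06,0.7,-0.06],[1,-0.7,-0.12,0.7,-0.12],[1,-0.8,-0.15,0.7,-0.19],[1,-0.8,-0.15,0.7,-0.19],[1,-0.8,-0.15,0.7,-0.19]]]' | egrep 'pos|rot|clock'
$M '[[[1,-0.49,-0.1,0,0],[1,-0.49,-0.1,0,0],[1,-0.49,-0.1,0,0]]]' | egrep 'pos|rot|clock|wid'
done
python3 -c "
from h import *
p=fit(1,guess=[.644,.085,.58])
c,s=np.cos(p[2]),np.sin(p[2]);print('handle',p[:2]+np.array([[c,-s],[s,c]])@[-.147,.04])
marks('scene',['jaw','nut_mark'])"
```

```text
clock: 24.33
position: [0.5396, 0.0474, 0.0597]
tcp_rot: [180.0, 0.0, -169.0]
clock: 24.58
position: [0.4989, 0.0396, 0.0585]
tcp_rot: [179.9, -0.2, -169.0]
width: 0.0853
wrench [0.6431 0.0841] yaw 33.6 n 7 res 0.7
handle [0.49856288 0.03609947]
scene jaw [([0.6447, 0.0852, 0.0056], 0.57), ([0.6596, 0.0921, -0.0012], 0.55)]
scene nut_mark [([0.6779, 0.095, 0.0218], 0.41)]
```

```bash
M="python3 -m handwheel"
for i in 1; do
$M '[[[1,0.01,-0.01,-0.45,0],[1,0.01,-0.01,-0.84,0],[1,0.01,-0.01,-0.84,0],[1,0.01,-0.01,-0.84,0]]]' | egrep 'pos|ft_'
$M '[[[0,0,0,0,0],[0,0,0,0,0],[0,0,0,0,0],[0,0,0,0,0],[0,0,0,0,0],[0,0,0,0,0],[0,0,0,0,0]]]' 40
done
```

```text
position: [0.4996, 0.0389, -0.0083]
ft_force: [-0.1, -0.0, 0.0]
clock: 26.1
position: [0.5021, 0.0384, -0.0059]
tcp_rot: [-180.0, 0.1, -169.1]
ft_force: [-2.6, -0.5, 7.1]
width: 0.0246
grip_force: 39.6
```

```bash
M="python3 -m handwheel"
for i in 1; do
$M '[[[0,0.05,0.033,0,0],[0,0.1,0.066,0,0],[0,0.1,0.066,0,0]]]' | egrep 'pos|ft_|rot'
$M '[[[0,0.04,0.027,0,0],[0,0.08,0.053,0,0],[0,0.08,0.053,0,0]]]' | egrep 'pos|ft_|rot|clock'
done
```

```text
position: [0.5049, 0.0404, -0.0068]
tcp_rot: [-179.8, -0.8, -168.9]
ft_force: [-20.7, -20.3, 21.0]
clock: 26.6
position: [0.508, 0.043, -0.0078]
tcp_rot: [-179.7, -1.3, -168.9]
ft_force: [-30.1, -30.0, 25.8]
```

```bash
python3 -c "
from h import *
p=fit(1,guess=[.65,.09,.58])
s=manip.state();print(s['position'],s['ft_force'],s['width'],s['clock'])"
```

```text
wrench [0.6443 0.0847] yaw 30.8 n 8 res 1.4
[ 0.50797975  0.04303585 -0.00779967] [-30.25295216 -28.4069624   24.99419136] 0.02451811196825089 27.1
```

```bash
M="python3 -m handwheel"
for i in 1; do
$M '[[[0,0,0,0,0],[0,0,0,0,0],[0,0.03,0.02,0,0],[0,0.03,0.02,0,0]]]' 115 | egrep 'pos|ft_|rot|clock|grip'
$M '[[[0,0.03,0.02,0,0],[0,0.03,0.02,0,0]]]' | egrep 'pos|ft_|rot'
$M '[[[0,0.02,0.014,0,0],[0,0.02,0.014,0,0]]]' | egrep 'pos|ft_|rot'
done
```

```text
clock: 27.43
position: [0.5081, 0.0434, -0.0074]
tcp_rot: [-179.6, -1.7, -168.9]
ft_force: [-42.2, -36.8, 38.8]
grip_force: 114.2
position: [0.5086, 0.0439, -0.0077]
tcp_rot: [-179.6, -2.0, -169.0]
ft_force: [-48.0, -41.7, 44.4]
position: [0.5086, 0.0441, -0.0077]
tcp_rot: [-179.5, -2.3, -168.9]
ft_force: [-54.4, -47.5, 51.2]
```

```bash
M="python3 -m handwheel"
for i in 1; do
$M '[[[0,-0.17,-0.1,0,0],[0,-0.17,-0.1,0,0],[0,-0.17,-0.1,0,0]]]' | egrep 'pos|ft_|rot|clock|grip'
$M '[[[1,0,0,0,0],[1,0,0,0,0],[1,0,0,0,0],[1,0,0,0,0],[1,0,0,0,0]]]' 40 | egrep 'pos|ft_|wid'
$M '[[[1,0,0,0.5,0],[0,0,0,0.95,0.06],[0,0.1,0,0.95,0.12],[0,0.3,0.1,0.95,0.19],[0,0.6,0.1,0.95,0.19],[0,0.6,0.1,0.95,0.19],[0,0.6,0.1,0.95,0.19]]]' | egrep 'pos|rot|clock'
done
python3 -c "
from h import *
p=fit(1,guess=[.644,.085,.58])
c,s=np.cos(p[2]),np.sin(p[2]);print('worm',p[:2]+np.array([[c,-s],[s,c]])@[-.042,0])"
```

```text
clock: 28.02
position: [0.5091, 0.0423, -0.0065]
tcp_rot: [-179.8, 0.1, -169.3]
ft_force: [-0.2, -9.0, -4.5]
grip_force: 114.3
position: [0.5086, 0.0447, -0.007]
ft_force: [0.2, 1.2, -0.1]
width: 0.0811
clock: 29.02
position: [0.557, 0.0527, 0.069]
tcp_rot: [-180.0, 0.0, -146.3]
wrench [0.6428 0.084 ] yaw 33.2 n 7 res 1.1
worm [0.60768792 0.06095623]
```

```bash
M="python3 -m handwheel"
for i in 1; do
$M '[[[0,0.62,0.1,-0.2,0],[0,0.62,0.1,-0.6,0],[0,0.62,0.1,-0.72,0],[0,0.62,0.1,-0.72,0],[0,0.62,0.1,-0.72,0]]]' | egrep 'pos|ft|wid'
$M '[[[0,0,0,-0.05,0],[0,0,0,-0.05,0],[0,0,0,-0.05,0]]]' | egrep 'pos|ft|clock'
done
```

```text
position: [0.605, 0.0605, 0.0108]
ft_force: [-0.6, -0.5, 0.6]
width: -0.0001
clock: 30.18
position: [0.6065, 0.0603, 0.0085]
ft_force: [0.0, -0.8, 0.2]
```

```bash
M="python3 -m handwheel"
for i in 1; do
$M '[[[0,0,0,-0.04,0],[0,0,0,-0.04,0],[0,0,0,-0.04,0]]]' | egrep 'pos|ft'
$M '[[[0,0,0,-0.015,0],[0,0,0,-0.015,0]]]' | egrep 'pos|ft|clock'
done
```

```text
position: [0.6072, 0.0603, 0.0054]
ft_force: [-0.3, 0.0, 5.8]
clock: 30.6
position: [0.6076, 0.0606, 0.0053]
ft_force: [-3.2, 0.6, 11.7]
```

Pressed at about 12 N. I now stroke towards the handle in small steps and watch the drag.

```bash
M="python3 -m handwheel"
for i in 1; do
$M '[[[0,-0.02,-0.014,0,0],[0,-0.02,-0.014,0,0]]]' | egrep 'pos|ft'
$M '[[[0,-0.02,-0.014,0,0],[0,-0.02,-0.014,0,0]]]' | egrep 'pos|ft'
$M '[[[0,-0.015,-0.01,0,0],[0,-0.015,-0.01,0,0]]]' | egrep 'pos|ft|clock'
done
```

```text
position: [0.6063, 0.0597, 0.0053]
ft_force: [-1.8, 2.6, 10.3]
position: [0.605, 0.0588, 0.0053]
ft_force: [0.2, 3.4, 9.4]
clock: 31.1
position: [0.6041, 0.0582, 0.0053]
ft_force: [0.4, 3.5, 8.5]
```

```bash
M="python3 -m handwheel"
for i in 1; do
$M '[[[0,-0.02,-0.014,0,0],[0,-0.02,-0.014,0,0]]]' | egrep 'pos|ft'
$M '[[[0,-0.03,-0.02,0.4,0],[0.5,-0.3,-0.06,0.7,-0.06],[1,-0.7,-0.12,0.7,-0.12],[1,-0.8,-0.15,0.7,-0.19],[1,-0.8,-0.15,0.7,-0.19],[1,-0.8,-0.15,0.7,-0.19]]]' | egrep 'pos|rot|clock'
$M '[[[1,-0.49,-0.12,-0.2,0],[1,-0.49,-0.12,-0.6,0],[1,-0.49,-0.12,-0.84,0],[1,-0.49,-0.12,-0.84,0],[1,-0.49,-0.12,-0.84,0]]]' | egrep 'pos|rot|clock|wid|ft'
$M '[[[0,0,0,0,0],[0,0,0,0,0],[0,0,0,0,0],[0,0,0,0,0],[0,0,0,0,0],[0,0,0,0,0],[0,0,0,0,0]]]' 60
done
```

```text
position: [0.6026, 0.0571, 0.0053]
ft_force: [0.9, 3.6, 7.7]
clock: 31.77
position: [0.5361, 0.0443, 0.059]
tcp_rot: [-180.0, 0.0, -169.0]
clock: 32.18
position: [0.4972, 0.0347, -0.0088]
tcp_rot: [180.0, -0.1, -169.0]
ft_force: [0.7, -0.0, -0.2]
width: 0.0851
clock: 32.77
position: [0.4978, 0.0351, -0.0072]
tcp_rot: [180.0, 0.1, -169.1]
ft_force: [-1.1, 3.7, 6.4]
width: 0.0243
grip_force: 59.5
```

```bash
M="python3 -m handwheel"
for i in 1; do
$M '[[[0,0,0.02,0,0],[0,0,0.02,0,0]]]' | egrep 'pos|ft_|rot'
$M '[[[0,0.03,0.02,0,0],[0,0.06,0.04,0,0],[0,0.06,0.04,0,0]]]' | egrep 'pos|ft_|rot|clock'
$M '[[[0,0.03,0.02,0,0],[0,0.06,0.04,0,0],[0,0.06,0.04,0,0]]]' | egrep 'pos|ft_|rot|clock'
done
```

```text
position: [0.4978, 0.0355, -0.0072]
tcp_rot: [-179.9, 0.1, -169.0]
ft_force: [-1.6, -3.2, 6.7]
clock: 33.18
position: [0.501, 0.0383, -0.0072]
tcp_rot: [-179.9, -0.2, -169.0]
ft_force: [-9.7, -6.8, 14.5]
clock: 33.43
position: [0.505, 0.0413, -0.0072]
tcp_rot: [-179.9, -0.4, -169.0]
ft_force: [-12.8, -7.8, 16.6]
```

```bash
M="python3 -m handwheel"
for i in 1; do
$M '[[[0,0.03,0.02,0,0],[0,0.06,0.04,0,0],[0,0.06,0.04,0,0]]]' | egrep 'pos|ft_|rot|clock'
$M '[[[0,0.03,0.02,0,0],[0,0.04,0.027,0,0],[0,0.04,0.027,0,0]]]' | egrep 'pos|ft_|rot|clock'
done
python3 -c "
from h import *
p=fit(1,guess=[.655,.092,.58])
marks('scene',['nut_mark'])"
```

```text
clock: 33.68
position: [0.5091, 0.0443, -0.0072]
tcp_rot: [-179.9, -0.5, -169.0]
ft_force: [-14.9, -9.4, 20.6]
clock: 33.93
position: [0.512, 0.0463, -0.0072]
tcp_rot: [-179.9, -0.5, -169.0]
ft_force: [-16.2, -9.4, 21.5]
wrench [0.6589 0.0927] yaw 33.1 n 7 res 1.2
scene nut_mark [([0.6774, 0.0961, 0.0222], 0.63)]
```

```bash
M="python3 -m handwheel"
for i in 1; do
$M '[[[0,0.02,0.014,0,0],[0,0.02,0.014,0,0],[0,0.02,0.014,0,0]]]' | egrep 'pos|ft_|rot|clock'
$M '[[[0,0.015,0.01,0,0],[0,0.015,0.01,0,0],[0,0.015,0.01,0,0]]]' | egrep 'pos|ft_|rot|clock'
$M '[[[0,0.015,0.01,0,0],[0,0.015,0.01,0,0],[0,0.015,0.01,0,0]]]' | egrep 'pos|ft_|rot|clock'
done
```

```text
clock: 34.73
position: [0.5138, 0.0475, -0.0072]
tcp_rot: [-179.9, -0.5, -169.1]
ft_force: [-15.6, -9.6, 19.6]
clock: 34.98
position: [0.5147, 0.0481, -0.0072]
tcp_rot: [-179.9, -0.5, -169.0]
ft_force: [-17.2, -10.3, 21.0]
clock: 35.23
position: [0.5148, 0.0483, -0.0073]
tcp_rot: [-179.9, -0.7, -169.0]
ft_force: [-21.6, -13.8, 25.5]
```

```bash
M="python3 -m handwheel"
for i in 1; do
$M '[[[0,-0.033,-0.022,0,0],[0,-0.033,-0.022,0,0],[0,-0.033,-0.022,0,0]]]' | egrep 'pos|ft_|rot|clock'
$M '[[[0,-0.035,0.121,0,-0.031],[0,-0.061,0.244,0,-0.0625],[0,-0.08,0.372,0,-0.094],[0,-0.09,0.494,0,-0.125],[0,-0.09,0.494,0,-0.125],[0,-0.09,0.494,0,-0.125]]]' | egrep 'pos|ft_|rot|clock'
done
python3 -c "
from h import *
manip.read_camera('scene')
marks('scene',['nut_mark','riser_mark','wrench'])"
```

```text
clock: 35.48
position: [0.5149, 0.0482, -0.0072]
tcp_rot: [-180.0, -0.2, -169.1]
ft_force: [-9.7, -5.1, 13.5]
clock: 35.98
position: [0.508, 0.0877, -0.0072]
tcp_rot: [-179.9, -0.2, 175.9]
ft_force: [-8.0, -5.3, 13.0]
scene nut_mark [([0.6747, 0.0905, 0.0241], 0.63)]
scene riser_mark [([0.6763, 0.0848, 0.0187], 0.89), ([0.6585, 0.0985, 0.0599], 0.65)]
scene wrench []
```

```bash
M="python3 -m handwheel"
for i in 1; do
$M '[[[0,-0.001,0.126,0,-0.031],[0,0.005,0.252,0,-0.0625],[0,0.019,0.377,0,-0.094],[0,0.041,0.501,0,-0.125],[0,0.041,0.501,0,-0.125],[0,0.041,0.501,0,-0.125]]]' | egrep 'pos|ft_|rot|clock'
done
python3 -c "
from h import *
for c in ('scene','scene','scene'):
  manip.read_camera('scene')
  marks('scene',['nut_mark','riser_mark'])
for c in('scene','top'):
  manip.read_camera(c); marks(c,['wrench','worm_top'])
cv2.imwrite('pics/e.png',manip.read_camera('scene')[:,:,::-1])
"
```

```text
clock: 36.68
position: [0.5117, 0.1281, -0.0072]
tcp_rot: [-179.9, -0.1, 160.8]
ft_force: [-5.8, -4.5, 11.4]
scene nut_mark [([0.6726, 0.0841, 0.021], 0.63), ([0.6631, 0.0941, -0.0007], 0.5)]
scene riser_mark [([0.6743, 0.0852, 0.0171], 0.66)]
scene nut_mark [([0.513, 0.1253, 0.014], 0.49), ([0.674, 0.0863, 0.0255], 0.48)]
scene riser_mark [([0.7175, 0.2997, 0.0005], 0.72), ([0.6759, 0.0859, 0.0179], 0.59)]
scene nut_mark [([0.6763, 0.087, 0.0217], 0.53)]
scene riser_mark [([0.6786, 0.0851, 0.0211], 0.82)]
scene wrench [([0.665, 0.0964, 0.0038], 0.85), ([0.6791, 0.0862, 0.0165], 0.45)]
scene worm_top [([0.6228, 0.0893, 0.0187], 0.81)]
top wrench [([0.6639, 0.0958, -0.0024], 0.66)]
top worm_top [([0.6172, 0.0898, 0.0204], 0.85)]
```

Run:
```python
from h import *
import sys
np.set_printoptions(linewidth=250,threshold=sys.maxsize)
ax=np.array([.660,.0945])
a0=np.radians(-29)
for n,r,z in(('riser z24',.0135,.024),('riser z40',.0135,.04),('nut z20',.015,.020),('nut z5',.015,.005)):
    print(n,[px('scene',(ax[0]+r*np.cos(a),ax[1]+r*np.sin(a),z)).tolist() for a in(a0-.3,a0,a0+.3)])
for f in('scene0','e'):
    im=cv2.imread(f'pics/{f}.png').astype(int); print(f,'blue channel (brass low, white high)')
    for v in range(202,218): print(v,im[v,344:366,0])
```

```text
riser z24 [[352.0, 209.4], [353.5, 209.6], [355.0, 209.4]]
riser z40 [[352.4, 205.7], [353.9, 205.9], [355.4, 205.8]]
nut z20 [[351.8, 210.7], [353.4, 210.9], [355.0, 210.7]]
nut z5 [[351.4, 214.0], [353.0, 214.2], [354.6, 214.0]]
scene0 blue channel (brass low, white high)
202 [ 3  0  2  0  1  2  5  4  2  6  5  4  1 44 33  7  4  4  3  3  1  0]
203 [36  4  0  0  1  3  2  1  5  4  3  3  1 67 50  8  2  4  2  0  0  8]
204 [74 41  9  0  0  1  4  3  2  3  5  2  0  0  0  0  2  0  0  0  7 44]
205 [89 81 59 28  4  0  1  0  2  3  1  2  0  0  0  0  0  0  9 36 54 76]
206 [84 87 95 59 14  7  2  1  0  0  0  0  0  0  0 11 13 37 56 81 87 83]
207 [84 84 89 55 21 15 11  9 14 46 28  5  8 10 15 53 61 83 92 86 83 83]
208 [87 85 88 51 19 21 18 16 29 83 54 15 34 29 36 81 94 89 86 85 84 84]
209 [87 85 88 48 11 20 21 18 24 61 41 24 73 49 26 75 88 84 83 85 85 85]
210 [ 83  83  88  54  13  14  18  20  18  41  28  45 100  60  17  70  84  81  82  83  84  81]
211 [81 83 89 53 13 10 13 11 14 17 15 45 86 48 22 71 85 81 81 81 82 81]
212 [83 85 89 52 12 11 12 13 12 15 12 51 81 41 38 78 87 84 83 82 82 82]
213 [84 86 
[... 1059 characters left out ...]
0 108 110 113  96  43  14  20  13  88  82  36  22  22  19  38  42  67  65  63  78  84]
211 [ 94  99 111 111 118  90  36  13   8  57  57  27  17  16  37  52  42  57  66  77  85  83]
212 [ 98  95 106 112 111 118  71  12   9  87  64  13  11  17  68  80  57  63  68  95  92  83]
213 [ 86  94  97 113 115 113  96  49  23  89  57   6  10  38  80  92  77  77  79  82  86  84]
214 [ 47  98  88  95 114 116 121  83  38  79  48   2  19  65  88  89  87  85  85  85  84  83]
215 [ 39  72  67  50  95 107 111  82  62  76  59  44  61  84  90  88  88  86  88  85  83  83]
216 [41 53 58 40 75 76 67 73 86 89 89 93 94 91 87 87 88 87 87 86 85 85]
217 [58 57 62 45 53 65 67 75 83 84 85 88 87 89 88 90 88 86 85 85 84 84]
```

```bash
M="python3 -m handwheel"
$M '[[[0,0.018,0.072,0,-0.019],[0,0.039,0.144,0,-0.0375],[0,0.039,0.144,0,-0.0375],[0,0.039,0.144,0,-0.0375]]]' | egrep 'pos|ft_|rot|clock'
cat > m.py <<'E'
from h import *
im=manip.read_camera('scene')[:,:,0:3].astype(int)
for v in range(206,216): print(v,im[v,348:362,2])
for v in (207,208,210,211,212,213,214):
    w=np.clip(im[v,351:357,2]-20,0,None); k=w.argmax(); s=slice(max(k-1,0),k+2); print(v,round(351+(w[s]*np.arange(6)[s]).sum()/w[s].sum(),2))
E
python3 m.py
```

```text
clock: 37.82
position: [0.5146, 0.1387, -0.0072]
tcp_rot: [-179.8, -0.1, 156.4]
ft_force: [-7.3, -8.3, 13.0]
206 [16  7  4  0  0  0  0  0  1  0  0  8 18 49]
207 [ 16  17  11  10  13  47  28   6  12  10  12  30  70 112]
208 [ 13  16  19  16  27  83  55  18  26  29  27  37 103 122]
209 [ 46  17  18  17  33  85  55  16  26  27  20  27  76 117]
210 [96 41 13 17 41 95 62 18 24 21 15 35 36 98]
211 [119  69  15  10  27  54  34  16  21  17  25  43  40  57]
212 [113  94  49  10  47  75  42   9  14  18  59  62  44  59]
213 [113 117  98  37  57  76  37   8  10  47  85  80  58  55]
214 [115 118 113  52  54  55  20   2  29  79  93  90  84  67]
215 [101 108  85  54  69  63  47  44  72  87  86  88  89  88]
207 353.23
208 353.27
210 353.15
211 353.13
212 352.95
213 352.82
214 352.51
```

```bash
M="python3 -m handwheel"
$M '[[[1,0,0,0,0],[1,0,0,0,0],[1,0,0,0,0],[1,0,0,0,0],[1,0,0,0,0],[1,0,0,0,0]]]' | egrep 'pos|ft_|wid|clock'
$M '[[[1,0,0,0.5,0],[1,0,0,1,0],[1,0,0,1,0],[1,0,0,1,0]]]' | egrep 'pos|ft_|clock'
python3 m.py | tail -7
python3 - <<'E'
from h import *
for c in('scene','top'):
  manip.read_camera(c); marks(c,['wrench','worm_top','nut','jaw'])
p=fit(1,guess=[.66,.094,0.02])
E
```

```text
clock: 38.37
position: [0.5151, 0.1402, -0.0084]
ft_force: [-0.8, -0.3, -0.0]
width: 0.0856
clock: 38.7
position: [0.5175, 0.1404, 0.0746]
ft_force: [-0.2, -0.6, -0.7]
207 353.24
208 353.25
210 353.16
211 353.11
212 352.98
213 352.82
214 352.52
scene wrench [([0.6615, 0.0976, 0.0043], 0.61)]
scene worm_top [([0.6226, 0.0934, 0.0202], 0.75), ([0.6599, 0.096, 0.0606], 0.16)]
scene nut [([0.665, 0.0916, 0.0001], 0.58), ([0.6091, 0.4194, 0.0024], 0.19)]
scene jaw [([0.6593, 0.1134, 0.0007], 0.58), ([0.6627, 0.0954, 0.0027], 0.46)]
top wrench [([0.662, 0.0966, -0.0014], 0.89)]
top worm_top [([0.619, 0.0948, 0.0194], 0.61)]
top nut [([0.7071, -0.0401, -0.0004], 0.72)]
top jaw [([0.7673, 0.0503, 0.0001], 0.75)]
wrench [0.6621 0.0957] yaw -1.2 n 7 res 0.9
```

```bash
python3 -c "
from bench import manip
print(manip.finish_job())"
```

```text
the job is handed in; nothing more can be done
None
```

I handed the job in at about 39 s, with no verdict returned: the nut's line is within about 1° of the riser's in the last picture, the wrench is flat on the nut about 2.5 mm off the axis, and I put the jaw at 30.3–31 mm but inferred that from worm strokes rather than measuring it; because the gripper can't lean, I closed it with the wrench pulled about 20 mm back, then eased it slightly to slide it home.

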